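# Sort the graded sample tins

## Task

Sort the two graded coffee sample tins by the tag on the lid: slide the one with the round sticker (passed) into the wooden tray and the one with the paper strip across its lid (rejected) into the steel pen, each all the way in against the rear wall, then swing the pen's gate fully shut. Push the tins along the counter without lifting or tipping them, and leave the untagged tin, the bowl and the flask where they stand.

Things in the scene. Friction and masses are not known exactly. Their poses are not given: they have to be found in the camera images.
- tin_disc: Round sample tin of bare metal with a slip lid, 98 mm across (at the lid, and treat it as that all the way down), 50 mm high, about 0.34 kg full, loose on the counter. Origin: centre of its underside, z up. A round kraft-paper sticker 42 mm across in the middle of its lid: it passed.
- tin_strip: Round sample tin of bare metal with a slip lid, 98 mm across (at the lid, and treat it as that all the way down), 50 mm high, about 0.34 kg full, loose on the counter. Origin: centre of its underside, z up. A kraft-paper seal strip 22 mm wide runs right across its lid (along its own x) and down both sides: it was rejected.
- tin_plain: Round sample tin of bare metal with a slip lid, 98 mm across (at the lid, and treat it as that all the way down), 50 mm high, about 0.34 kg full, loose on the counter. Origin: centre of its underside, z up. Bare lid, no tag: not graded yet, a bystander.
- pass_tray: Wooden tray for passed samples, on the robot's left: U-shaped frame fixed to the counter, no floor lip. Origin: centre of its 116 x 116 mm inner square, at counter level; x points from the open mouth (x = -58 mm) to the rear wall (inner face x = +58), side walls' inner faces at y = +-58. Walls 12 mm thick, 30 mm high. The mouth looks roughly to world -y.
- pass_home (a point): Counter-level point where the centre of a tin stands when it touches the tray's rear wall midway between the side walls (tray x = +9 mm, y = 0). Axes as the tray.
- reject_pen: Steel pen for rejected samples, on the robot's right: U-shaped frame fixed to the counter, no floor lip. Origin: centre of its 116 x 116 mm inner square, at counter level; x points from the open mouth (x = -58 mm) to the rear wall (inner face x = +58), side walls' inner faces at y = +-58. Walls 3 mm thick, 47 mm high. The mouth looks roughly to world +y and has a swing gate.
- pen_home (a point): Counter-level point where the centre of a tin stands when it touches the pen's rear wall midway between the side walls (pen x = +9 mm, y = 0). Axes as the pen.
- gate (a joint): Angle of the pen's wire gate, rad: 0 shut across the mouth, grows as it swings outwards (anticlockwise from above), at most 2.5. Begins open, at 2.0 to 2.4. Light friction (0.04 N m), stays where left, no latch, stops at 0.
- gate_hinge (a point): On the gate's upright hinge axis, 26 mm up, at the pen's mouth corner nearer the robot (pen x = -61 mm, y = -62.5). The gate is 118 mm long from this axis, 5 mm thick, 5 to 47 mm above the counter. Axes turn with it: y along the gate to its free end, -x out of its outer face (the one to push to shut it).
- gate_tip (a point): Middle of the gate's free end, 118 mm from the hinge axis, 26 mm above the counter. Axes as the gate.
- bowl: White ceramic cupping bowl, 100 mm across, 60 mm high, 0.22 kg, loose, a bystander. Origin: centre of its underside.
- flask: Black insulated flask with a steel cap, 84 mm across, 225 mm high, 0.7 kg, loose, a bystander. Origin: centre of its underside.
Mind the look-alikes: they are no part of the job. What is shaped like the tin_strip but orange or red is not meant. Leave any yellow look-alike of the reject_pen alone.

How it is judged:
At the end, for the whole second after the job is handed in: The tin with the round sticker stands flat on the counter in the wooden tray and the tin with the strip stands flat in the steel pen, each within 7 mm of touching the rear wall and between the side walls, both at rest, and the pen's gate is within 0.08 rad of shut (x of tin_disc in the frame of pass_home above -0.007 m and horizontal distance between tin_disc and pass_home below 0.016 m and x of tin_strip in the frame of pen_home above -0.007 m and horizontal distance between tin_strip and pen_home below 0.016 m and height (world z) of each of tin_disc, tin_strip below 0.004 m and angle between each of tin_disc, tin_strip's own z axis and vertical below 0.06 rad and linear speed of each of tin_disc, tin_strip below 0.02 m/s and value of joint gate below 0.08 rad).
It fails at once if a graded tin is lifted more than 15 mm off the counter (height (world z) of any of tin_disc, tin_strip above 0.015 m).
It fails at once if a tin is tipped by more than 0.2 rad (angle between any of tin_disc, tin_strip, tin_plain's own z axis and vertical above 0.2 rad).
It fails at once if the untagged tin, the bowl or the flask is moved by more than 15 mm or tipped (distance of any of tin_plain, bowl, flask from where it was at the start of the episode above 0.015 m or angle between any of bowl, flask's own z axis and vertical above 0.2 rad).
It also fails if it takes over 72 s, if anything falls off the work surface, if the arm or the gripper's body presses on something with over 40 N, if the wrist force passes 120 N, or if a joint passes its speed limit or range.

## Robot

A 6-joint arm with a two-finger parallel gripper is mounted at the origin on the work surface. World frame = base frame: x ahead of the robot, y to its left, z up, the work surface at z = 0. Lengths are in m, angles in rad, forces in N, time in s.
With the tool pointing down it reaches from about 0.35 to 0.975 m from the base axis. Payload 7.1 kg.
Tool frame: the origin (TCP) lies midway between the tips of the shut fingers; the grasp point (between the pads) lies 19 mm behind it; z points along the fingers, y is the line along which they close (so a half turn about z gives the same grasp; the last joint's range is limited). The gripper opens to 88 mm and grips with 3 to 60 N. Pads are 20 mm wide; open, the fingers measure 115 mm over their backs; the gripper's body (75 mm by 178 mm) begins 61 mm behind the grasp point.
Start: joints at [1.169, 0.423, 1.63, -0, 1.089, -0.019], TCP at [0.233, 0.58, 0.223] pointing down, gripper open.
Joint ranges: [-3, 3], [-0.9, 2.11], [0.09, 2.58], [-1.31, 4.45], [0.11, 2.69], [-2.54, 2.54]. Speed limits (rad/s): [2.39, 2.39, 3.01, 3.14, 3.14, 3.14].

## Interface

Orientations are given as a unit quaternion [w, x, y, z].
In Python, from station import move_pose, movel, movej, command_gripper, wait, inverse_kinematics, read_camera, camera_info, MotionError, job_done, get_time, get_joint_pos, get_qvel, get_effort, get_tcp_pos, get_ee_rot, get_ft_force, get_ft_torque, get_grip_width, get_finger_force gives the robot as it stands. Calls block until the motion is done:
- move_pose(position, orientation): joint-space move of the TCP to a pose.
- movel(position, frame=None, v=0.15, until_force=None): straight line of the TCP; frame=None keeps the orientation; v is the mean speed in m/s. With until_force (N) it stops when the force on the tool has changed by that much, and returns True; else False.
- movej(angles): joint-space move.
- command_gripper(opening): opening from 0.0 (shut) to 1.0 (fully open); the grip force is fixed at half the most; returns when the fingers have stopped.
- wait(seconds).
- inverse_kinematics(position, orientation): joint angles nearest the present ones, or None.
- read_camera(name): name is "scene" or "top"; returns the picture (420x560x3 uint8, red, green, blue); there is no depth.
- camera_info(name): a dict with "intrinsics" (3x3 intrinsics, pixels), "T" (4x4, takes a point from camera to world coordinates). Camera axes: x right, y up, looking along -z (the intrinsics and any distortion apply to the point x, -y, -z); pixel columns grow to the right and rows downward; lengths in m; the calibration is good to about 2 mm. A picture is of the moment at which its call begins. camera_info takes no time and is no camera call.
A pose or a line that the arm cannot do raises MotionError and nothing moves.
- job_done(): hands the job in; it is judged then, once.
Readings, each from a call of its own:
- get_time(): time.
- get_joint_pos(): joint angles.
- get_qvel(): joint speeds.
- get_effort(): joint torques, N m.
- get_tcp_pos(): TCP position.
- get_ee_rot(): TCP orientation.
- get_ft_force(): force on the tool from outside, world axes, zero at the start.
- get_ft_torque(): the same for the moment, N m.
- get_grip_width(): opening from 0.0 (shut) to 1.0 (fully open).
- get_finger_force(): force on a finger pad.
Only numpy, scipy, OpenCV 4.12 (cv2) and the standard library are available. Lean on these libraries where they do the work, as an engineer would, in place of code of your own. Each camera call takes 0.05 s, during which the arm holds its last target. There are 200 camera calls.

## Working session

There is one attempt and no reset: what is moved stays moved. The work goes in short steps, each a Python script; the robot and the scene stay as the last script left them, time stands still between calls to the robot, and variables do not carry over. Pictures are saved under pics/ and viewed, at most 10 in all, crops included, and the job is handed in when it is done.

```bash
mkdir -p pics
python3 - <<'E'
from station import *
import cv2,numpy as np
np.set_printoptions(precision=4,suppress=True)
for n in ("scene","top"):
    im=read_camera(n); cv2.imwrite(f"pics/{n}0.png",cv2.resize(im[:,:,::-1],None,fx=1.42,fy=1.42,interpolation=cv2.INTER_CUBIC))
    cv2.imwrite(f"/tmp/{n}.png",im[:,:,::-1])
    c=camera_info(n); print(n,c)
print(get_time(),get_tcp_pos(),get_ee_rot())
E
```

```text
scene {'intrinsics': array([[407.2651,   0.    , 280.1361],
       [  0.    , 407.2651, 212.2284],
       [  0.    ,   0.    ,   1.    ]]), 'T': array([[-0.6462, -0.5007,  0.576 ,  1.339 ],
       [ 0.7631, -0.4371,  0.4761,  0.7252],
       [ 0.0134,  0.7472,  0.6645,  0.9767],
       [ 0.    ,  0.    ,  0.    ,  1.    ]])}
top {'intrinsics': array([[529.3058,   0.    , 273.3721],
       [  0.    , 529.3058, 212.7504],
       [  0.    ,   0.    ,   1.    ]]), 'T': array([[-0.0098,  0.9967, -0.0806,  0.3785],
       [-1.    , -0.0099, -0.001 ,  0.0839],
       [-0.0018,  0.0806,  0.9967,  1.6595],
       [ 0.    ,  0.    ,  0.    ,  1.    ]])}
0.1 [0.2332 0.5793 0.222 ] [-0.0001  0.1902  0.9817 -0.0006]
```

View pics/scene0.png

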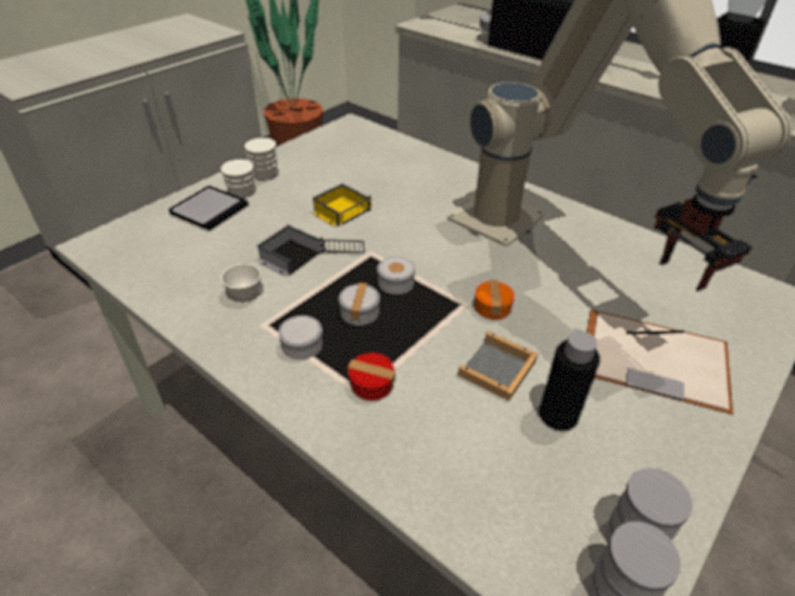

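View pics/top0.png

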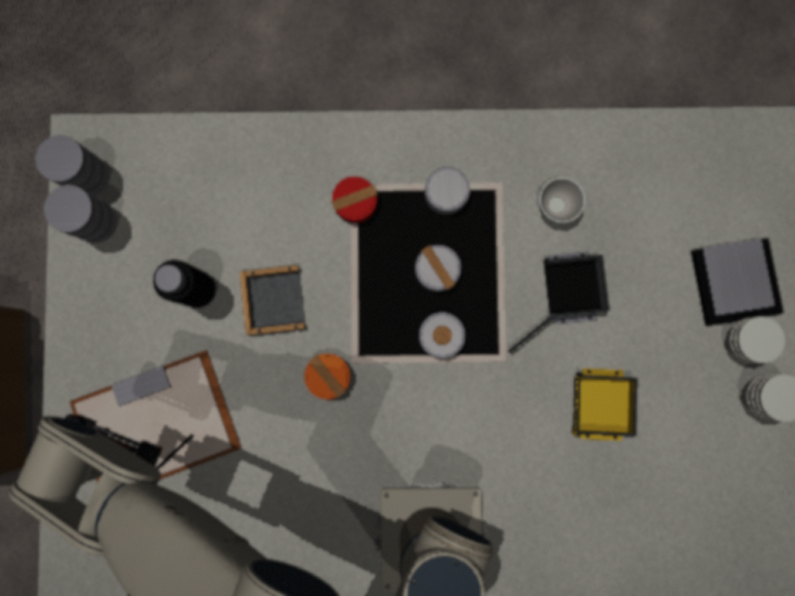

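The two views agree on these positions (top view, enlarged picture pixels):
- **Sticker tin:** (441,334)
- **Strip tin:** (438,267). The orange (327,377) and red (355,199) strip tins are look-alikes.
- **Plain tin:** (447,190)
- **Wooden tray:** (273,299)
- **Steel pen:** (576,287), with its gate tip at (511,351). The yellow pen (604,404) is a look-alike.
- **Bowl:** (562,201)
- **Flask:** (182,283)

Next I'll confirm these in enlarged crops and measure.

```bash
cat > h.py <<'E'
from station import *
import cv2,numpy as np
np.set_printoptions(precision=4,suppress=True)
def proj(n,P):
    c=camera_info(n);T=c["T"];K=c["intrinsics"];P=np.atleast_2d(P)
    q=(P-T[:3,3])@T[:3,:3]; q=q*[1,-1,-1]; u=q@K.T; return u[:,:2]/u[:,2:]
def ray(n,uv):
    c=camera_info(n);T=c["T"];d=np.linalg.inv(c["intrinsics"])@[uv[0],uv[1],1]
    return T[:3,3],T[:3,:3]@(d*[1,-1,-1])
def onz(n,uv,z):
    o,d=ray(n,uv); return o+d*(z-o[2])/d[2]
def tri(a,b):  # top uv, scene uv -> point, gap
    o1,d1=ray("top",a);o2,d2=ray("scene",b)
    s=np.linalg.lstsq(np.c_[d1,-d2],o2-o1,rcond=None)[0]
    p,q=o1+s[0]*d1,o2+s[1]*d2; return (p+q)/2,np.linalg.norm(p-q)
def crop(im,x,y,w,h,W,H):
    o=cv2.resize(im[y:y+h,x:x+w],(W,H),interpolation=cv2.INTER_CUBIC)
    o=cv2.convertScaleAbs(o,alpha=1.5,beta=15)
    s=W/w
    for g in range((x//10+1)*10,x+w,10):
        cv2.line(o,(int((g-x+.5)*s),0),(int((g-x+.5)*s),6),(0,255,255),1); cv2.putText(o,str(g),(int((g-x+.5)*s)-9,17),0,.33,(0,255,255),1)
    for g in range((y//10+1)*10,y+h,10):
        cv2.line(o,(0,int((g-y+.5)*s)),(6,int((g-y+.5)*s)),(0,255,255),1); cv2.putText(o,str(g),(8,int((g-y+.5)*s)+4),0,.33,(0,255,255),1)
    return o
E
python3 - <<'E'
from h import *
t=cv2.imread("/tmp/top.png");s=cv2.imread("/tmp/scene.png")
A=np.vstack([np.hstack([crop(t,160,175,64,48,400,300),crop(t,350,170,88,66,400,300)]),
 np.hstack([crop(s,315,225,72,54,400,300),crop(s,175,145,88,66,400,300)])])
cv2.imwrite("pics/frames.png",A)
cv2.imwrite("pics/tins.png",np.hstack([crop(t,280,110,60,150,240,600),crop(s,180,170,140,150,560,600)]))
for n,im in(("top",t),("scene",s)):
    h=cv2.cvtColor(im,cv2.COLOR_BGR2HSV)
    m=cv2.inRange(h,(8,70,90),(22,200,255))
    _,_,st,ce=cv2.connectedComponentsWithStats(m)
    print(n,[(list(map(int,a)),np.round(c,2).tolist()) for a,c in zip(st,ce) if 25<a[4]<400])
E
```

```text
top [([233, 130, 32, 19, 226], [249.0, 138.95]), ([297, 174, 23, 29, 216], [308.25, 188.01]), ([169, 187, 41, 49, 328], [180.02, 205.13]), ([183, 227, 31, 8, 125], [197.82, 230.73]), ([305, 230, 13, 13, 134], [310.96, 235.72]), ([141, 252, 13, 20, 105], [147.01, 261.32]), ([430, 260, 10, 5, 26], [435.96, 261.73]), ([49, 272, 30, 20, 116], [61.49, 279.74]), ([151, 282, 18, 31, 163], [160.34, 298.8]), ([115, 328, 15, 9, 34], [121.88, 331.65])]
scene [([220, 141, 17, 19, 43], [225.81, 151.86]), ([274, 185, 11, 7, 63], [278.75, 187.95]), ([333, 197, 30, 29, 315], [348.67, 210.19]), ([247, 199, 12, 27, 165], [252.0, 211.45]), ([413, 218, 23, 19, 126], [418.47, 225.71]), ([458, 228, 18, 6, 26], [467.0, 230.35]), ([480, 234, 37, 58, 293], [505.02, 269.01]), ([245, 252, 34, 21, 221], [261.88, 259.88]), ([419, 264, 23, 8, 66], [430.12, 267.47])]
```

View pics/frames.png

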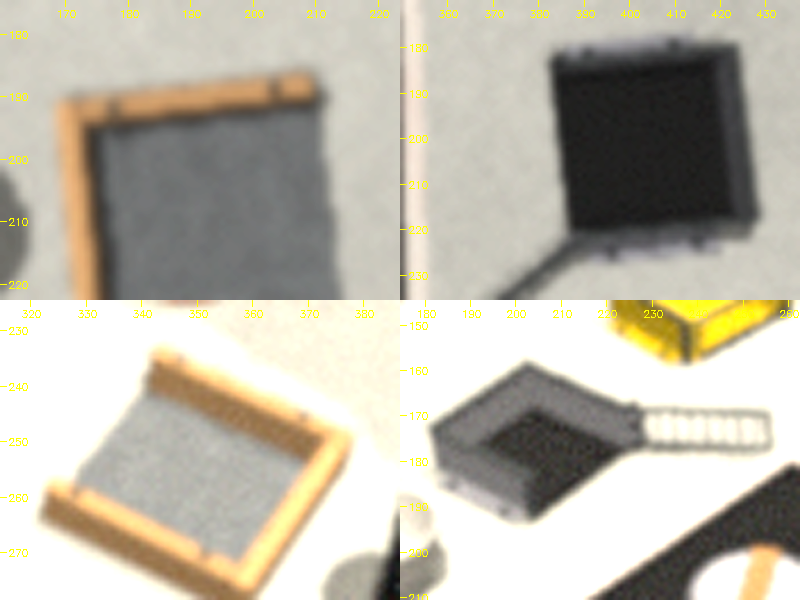

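View pics/tins.png

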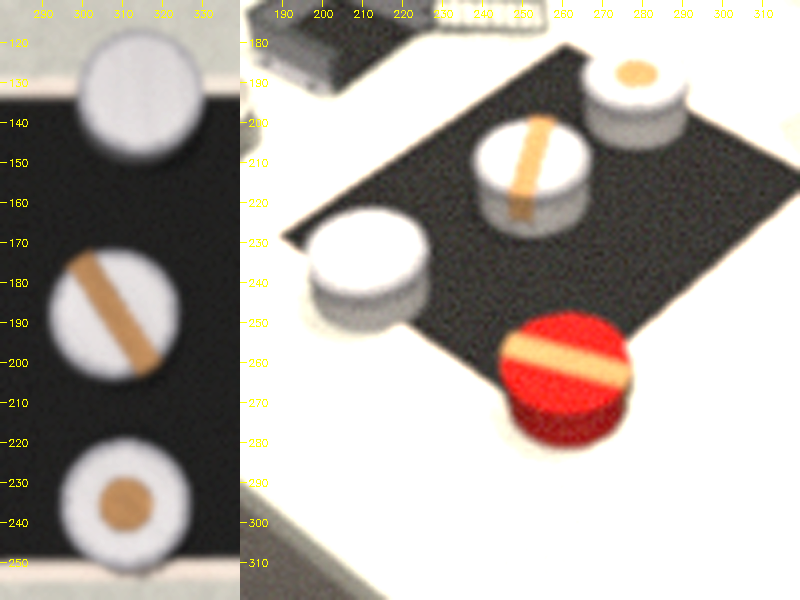

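The crops confirm the targets. The bare metal tin with the round sticker is at top-view (311,236), and the bare metal tin with the strip is at (308,188). The red and orange tins are decoys. The tray opens to the right in the top view. The grey pen opens to the left, with its gate at the lower-left corner. Next I'll fit the poses.

```bash
cat > fit.py <<'E'
from h import *
from scipy.optimize import minimize
ims={n:cv2.imread(f"/tmp/{n}.png") for n in("top","scene")}
def box(x0,x1,y0,y1,h): return np.array([[x,y,z] for x in(x0,x1) for y in(y0,y1) for z in(0,h)])
def place(P,p):
    c,s=np.cos(p[2]),np.sin(p[2]); return P@np.array([[c,s,0],[-s,c,0],[0,0,1]])+[p[0],p[1],0]
def U(t,h): return [box(-.058,.058,.058,.058+t,h),box(-.058,.058,-.058-t,-.058,h),box(.058,.058+t,-.058-t,.058+t,h)]
def render(n,boxes,p,S=8):
    m=np.zeros((420*S//2,560*S//2),np.uint8); m=np.zeros((420*4,560*4),np.uint8)
    for b in boxes:
        uv=(proj(n,place(b,p))+.5)*4-.5
        cv2.fillConvexPoly(m,cv2.convexHull(np.round(uv*16).astype(np.int32)),255,shift=4)
    return cv2.resize(m,(560,420),interpolation=cv2.INTER_AREA).astype(float)/255
def fit(boxes,masks,p0):
    f=lambda p:sum(np.abs(render(n,boxes,p)-m)[w].sum() for n,m,w in masks)
    r=minimize(f,p0,method="Nelder-Mead",options=dict(initial_simplex=np.array(p0)+np.vstack([[0,0,0],np.diag([.012,.012,.06])]),xatol=1e-4,fatol=.01)); return r.x,r.fun
E
cat > m.py <<'E'
from fit import *
td=onz("top",(310.96,235.72),.05); d3=tri((310.96,235.72),(278.75,187.95)); print("disc",td,d3)
print("strip",onz("top",(308.2,187.6),.05),tri((308.2,187.6),(252.5,208.5)))
# lid/whole-tin silhouettes on dark mat : refine from grey mask, top view
hsv={n:cv2.cvtColor(i,cv2.COLOR_BGR2HSV) for n,i in ims.items()}
win={"top":np.s_[178:242,160:222],"scene":np.s_[226:284,316:386]}
mk=[(n,(cv2.inRange(hsv[n],(5,75,50),(25,255,255))>0).astype(float),win[n]) for n in win]
for sel in (mk,mk[:1],mk[1:]):
    tray,e=fit(U(.012,.03),sel,[.51,.338,1.57]); print("tray",tray,e)
tray,e=fit(U(.012,.03),mk,[.51,.338,1.57])
g=cv2.cvtColor(ims["top"],cv2.COLOR_BGR2GRAY); m=(g<95).astype(np.uint8); m=cv2.morphologyEx(m,cv2.MORPH_OPEN,np.ones((9,9)))
penb=[box(-.058,.061,-.061,.061,.047)]
pen,e=fit(penb,[("top",m.astype(float),np.s_[165:235,365:445])],[.54,-.33,-1.57]); print("pen",pen,e)
def home(p): return place(np.array([[.009,0,0]]),p)[0]
print("homes",home(tray),home(pen))
hinge=place(np.array([[-.061,-.0625,.026]]),pen)[0]; tip=onz("top",(360,247),.026); a=tip-hinge
print("hinge",hinge,"tip",tip,np.linalg.norm(a[:2]),"gate ang",np.arctan2(a[1],a[0])-pen[2]-np.pi/2)
print("plain",onz("top",(314.5,132),.05),"bowl",onz("top",(395.5,141.5),.06),"flask",onz("top",(121,195.5),.225))
out={}
for n in ims:
    o=cv2.resize(ims[n],None,fx=5,fy=5,interpolation=cv2.INTER_CUBIC); o=cv2.convertScaleAbs(o,alpha=1.5,beta=15)
    for p,t,h,c in((tray,.012,.03,(255,0,0)),(pen,.003,.047,(0,0,255))):
        for z in (0,h):
            L=np.array([[-.058,-.058-t,z],[.058+t,-.058-t,z],[.058+t,.058+t,z],[-.058,.058+t,z],[-.058,.058,z],[.058,.058,z],[.058,-.058,z],[-.058,-.058,z]])
            cv2.polylines(o,[np.round((proj(n,place(L,p))+.5)*5).astype(np.int32)],z>0,c if z else (0,255,0),1)
    for q in (td[:2],onz("top",(308.2,187.6),.05)[:2]):
        th=np.linspace(0,6.28,40)
        for z in(0,.05): cv2.polylines(o,[np.round((proj(n,np.c_[q[0]+.049*np.cos(th),q[1]+.049*np.sin(th),0*th+z])+.5)*5).astype(np.int32)],True,(255,0,255),1)
    out[n]=o
C=lambda n,x,y:out[n][y*5:y*5+300,x*5:x*5+265]
D=lambda *a:C(*a)
cv2.imwrite("pics/fit.png",np.vstack([np.hstack([C("top",163,180),C("top",382,172),C("top",285,185)]),np.hstack([C("scene",322,224),C("scene",180,145),C("scene",235,165)])]))
E
python3 m.py
```

```text
disc [ 0.4375 -0.0281  0.05  ] (array([ 0.4376, -0.0282,  0.0511]), np.float64(0.00038495102573348665))
strip [ 0.5849 -0.0219  0.05  ] (array([ 0.5848, -0.0219,  0.0515]), np.float64(0.00022268541555242835))
tray [0.5201 0.3339 1.6778] 233.94509803921568
tray [0.5203 0.3349 1.6749] 94.34901960784313
tray [0.5185 0.3327 1.6727] 119.72941176470589
pen [ 0.5411 -0.3228 -1.4983] 258.5803921568628
homes [0.5192 0.3428 0.    ] [ 0.5417 -0.3317  0.    ]
hinge [ 0.4743 -0.2665  0.026 ] tip [ 0.4022 -0.1802  0.026 ] 0.1124261474485629 gate ang 2.1946273745237255
plain [ 0.7577 -0.044   0.05  ] bowl [ 0.7232 -0.2909  0.06  ] flask [0.5459 0.5004 0.225 ]
```

View pics/fit.png

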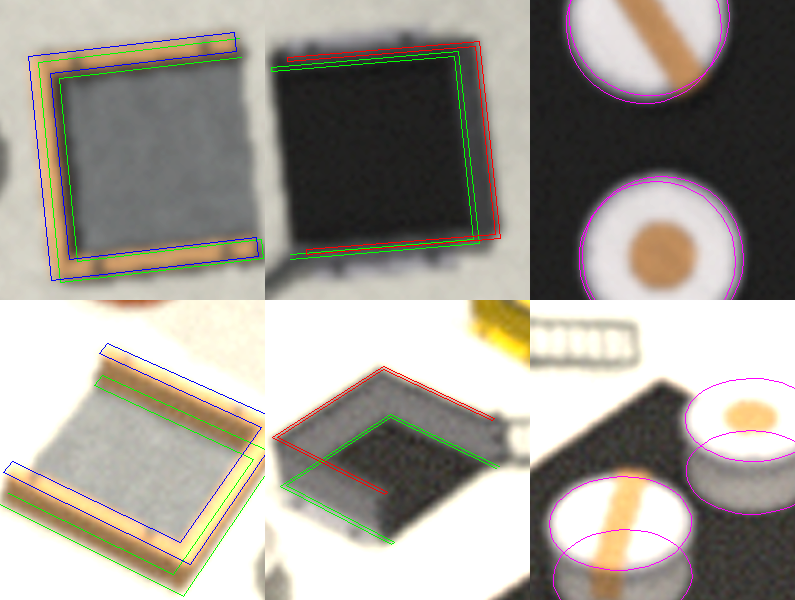

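The overlays fit well in both views. The triangulated lid heights are 51 mm against a nominal 50, and the measured gate length is 112 mm against 118. Now I'll push the sticker tin, cradled between the partly closed fingers.

```bash
cat > push.py <<'E'
from h import *
TRAY=np.array([.5201,.3339,1.6778]);PEN=np.array([.5411,-.3228,-1.4983]);OFF=.046;Z=.015
def q(phi): return [0,np.cos(phi/2),np.sin(phi/2),0]
def pt(p,s,z): return [p[0]+s*np.cos(p[2]),p[1]+s*np.sin(p[2]),z]
def report(m): print(m,"t",round(get_time(),2),get_tcp_pos(),"F",get_ft_force(),"grip",round(get_grip_width(),3))
def up(z=.4):
    x,y,_=get_tcp_pos(); movel([x,y,z],v=.25)
def push(tin,fr,phi,wp):
    u=np.array([np.cos(fr[2]),np.sin(fr[2])]); s=np.array(tin)-u*(OFF+.025)
    move_pose([*s,.16],q(phi)); report("hover"); movel([*s,Z],v=.15)
    c=np.array(tin)-u*(OFF+.001)
    movel([*c,Z],v=.06); report("touch")
    movel(pt(fr,wp-OFF,Z),v=.08); report("aligned")
    movel(pt(fr,-.01-OFF,Z),v=.08); report("inside")
    print(movel(pt(fr,.009-OFF+.008,Z),v=.03,until_force=7)); report("rear")
E
python3 - <<'E'
from push import *
up(.40); command_gripper(.75)
push([.4375,-.0281],TRAY,TRAY[2],-.112)
movel(pt(TRAY,-.10,.015),v=.1); up(.2); report("up")
E
```

```text
hover t 4.16 [ 0.4456 -0.0983  0.1602] F [ 0.5586 -0.3305  0.2988] grip 0.748
touch t 5.83 [ 0.4426 -0.0744  0.0151] F [-0.1945  0.7667 -0.0314] grip 0.748
aligned t 9.33 [0.5369 0.1767 0.015 ] F [-0.6702 -0.5655  0.6458] grip 0.75
inside t 10.76 [0.5263 0.278  0.0151] F [0.1946 0.2996 0.1251] grip 0.746
True
rear t 11.46 [0.5238 0.2995 0.0149] F [ 0.1603 -2.8347  2.646 ] grip 0.75
up t 13.15 [0.5301 0.2343 0.1989] F [ 1.0146  0.4284 -0.5002] grip 0.747
```

Run:
```python
from push import *
push([.5849,-.0219],PEN,PEN[2]+np.pi,-.12)
movel(pt(PEN,-.12,.015),v=.1); up(.3); report("up")
move_pose([.40,-.05,.3],q(1.6))
im=read_camera("top"); s=read_camera("scene")
for n,i in(("top",im),("scene",s)): cv2.imwrite(f"/tmp/{n}2.png",i[:,:,::-1])
t=im[:,:,::-1];s=s[:,:,::-1]
cv2.imwrite("pics/after.png",np.vstack([np.hstack([crop(t,160,175,80,60,400,300),crop(t,350,175,88,66,400,300)]),
 np.hstack([crop(s,315,225,72,54,400,300),crop(s,175,145,88,66,400,300)])]))
```

```text
hover t 13.95 [0.5794 0.0495 0.1594] F [-0.0723 -0.5489  0.5251] grip 0.749
touch t 15.62 [0.5816 0.0244 0.0151] F [ 1.3005  0.9362 -0.0531] grip 0.748
aligned t 18.13 [ 0.5291 -0.1571  0.015 ] F [-0.1457  0.3773 -1.0494] grip 0.748
inside t 19.66 [ 0.5372 -0.2668  0.0151] F [ 0.1272  0.3675 -0.1349] grip 0.747
True
rear t 20.27 [ 0.5383 -0.2839  0.0148] F [0.7959 4.0088 2.4598] grip 0.752
up t 22.52 [ 0.532  -0.2032  0.2987] F [-0.8779 -0.264   0.2707] grip 0.75
```

View pics/after.png

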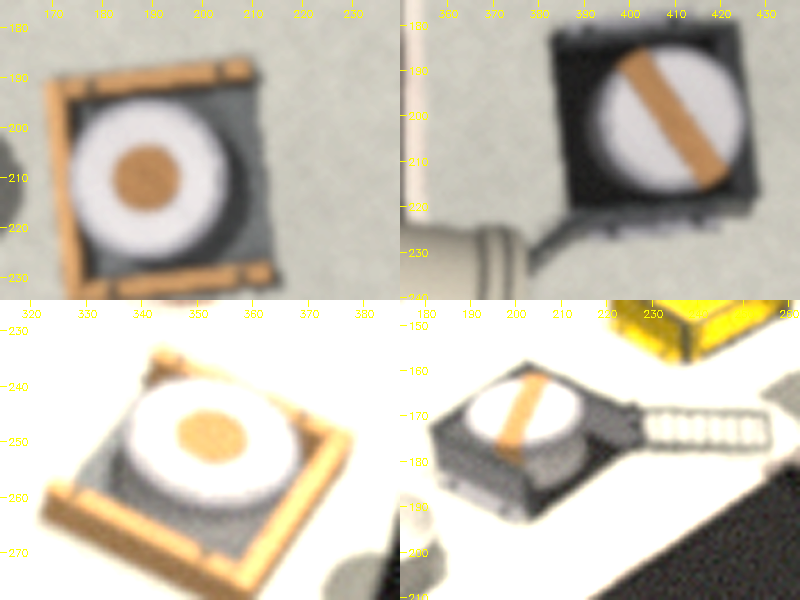

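Both tins stand in their frames. The sticker is at top-view (189,210), with its tin touching the tray's rear wall. The strip tin's lid centre is at about (409.6,200), against the pen's rear wall. I'll check those numerically and shut the gate.

```bash
cat > gate.py <<'E'
from push import *
for nm,uv,fr in(("disc",(188.9,210.3),TRAY),("strip",(409.6,200.3),PEN)):
    d=onz("top",uv,.05)[:2]-fr[:2]; c,s=np.cos(fr[2]),np.sin(fr[2]); print(nm,"in frame",c*d[0]+s*d[1],-s*d[0]+c*d[1])
H=np.array([.4743,-.2665]);R=.085;phi=PEN[2]+np.pi
def pos(th,extra=0):
    a=PEN[2]+np.pi/2+th; e=np.array([np.cos(a),np.sin(a)]); n=np.array([-e[1],e[0]])
    sup=10*abs(np.sin(a+np.pi/2-phi-np.pi/2))+13.5*abs(np.cos(a+np.pi/2-phi-np.pi/2))
    return [*(H+R*e+(.0025+sup/1000+extra)*n),.022]
command_gripper(0)
p=pos(2.55); move_pose([p[0],p[1],.2],q(phi)); movel(p,v=.15); report("down")
for th in np.arange(2.3,.05,-.2):
    movel(pos(th),v=.1); print(round(th,2),get_ft_force())
print(movel(pos(0,-.006),v=.03,until_force=5)); report("shut")
E
sed -i 's/    sup=.*/    b=a+np.pi\/2-phi; sup=10*abs(np.cos(b))+13.5*abs(np.sin(b))/' gate.py
python3 gate.py
python3 - <<'E'
from push import *
P=get_tcp_pos(); movel([P[0],P[1]+.05,P[2]],v=.1); up(.3); move_pose([.40,.08,.35],q(1.6)); report("clear")
t=read_camera("top")[:,:,::-1];s=read_camera("scene")[:,:,::-1]
cv2.imwrite("pics/end.png",np.vstack([np.hstack([crop(t,160,110,280,210,400,300),crop(t,350,175,88,66,400,300)]),
 np.hstack([crop(s,160,130,240,180,400,300),crop(s,175,145,88,66,400,300)])]))
E
```

```text
disc in frame 0.009436831213489852 0.0002900872633374012
strip in frame 0.008377701502129735 0.0010294787098688624
down t 26.71 [ 0.3919 -0.2405  0.0226] F [ 0.8085 -0.1727  1.1836] grip 0.003
2.3 [-0.1385 -0.1919 -0.3866]
2.1 [0.6045 0.2202 0.3349]
1.9 [-0.814   0.5747 -0.1027]
1.7 [-0.3009 -0.3653 -0.5454]
1.5 [-0.9803 -0.4814 -0.3735]
1.3 [ 0.3144  1.0073 -0.2853]
1.1 [ 1.4161  0.0145 -0.2102]
0.9 [-0.4852 -0.4145 -0.5288]
0.7 [-0.5646 -0.0789 -0.0443]
0.5 [-0.0647  0.3482  0.1856]
0.3 [-0.326  -0.0252  0.0146]
0.1 [-0.0328  0.0791  0.8539]
True
shut t 31.02 [ 0.5562 -0.244   0.0216] F [0.0296 3.2098 2.2303] grip 0.003
clear t 34.16 [0.4006 0.0796 0.3499] F [-0.4561 -0.0116 -0.4949] grip 0.006
```

View pics/end.png

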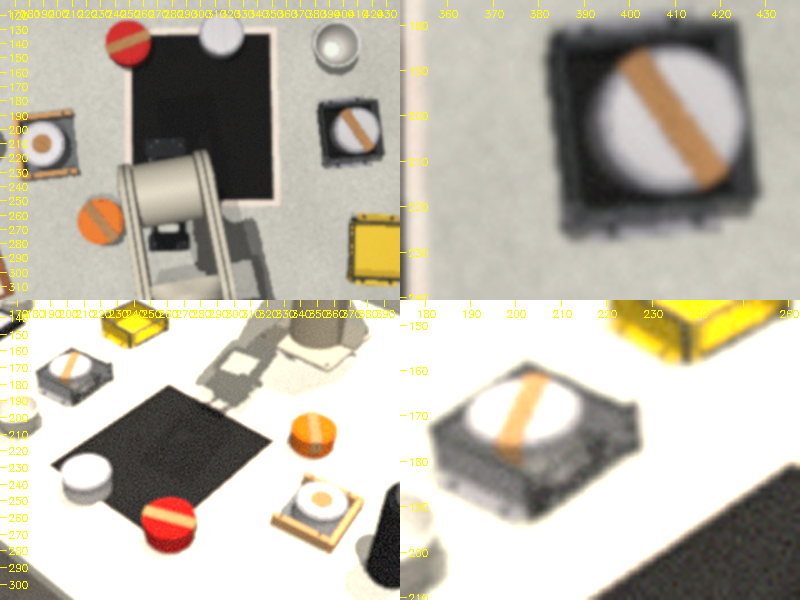

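The gate looks shut across the mouth (top-view from about (384,181) to (387,225)) and everything else is in place. The finger stopped about 4 mm before the computed plane, though, so I'll press more firmly near the free end to be sure.

Run:
```python
from push import *
src=open("gate.py").read().split("command_gripper(0)")[0]; exec(src); R=.103
p=pos(0,.02); move_pose([p[0],p[1],.2],q(phi)); movel(p,v=.15); report("down")
print("target",pos(0)); print(movel(pos(0,-.008),v=.03,until_force=12)); report("shut")
wait(.2); report("held")
P=get_tcp_pos(); movel([P[0],P[1]+.05,P[2]],v=.1); up(.3); report("clear")
```

```text
disc in frame 0.009436831213489852 0.0002900872633374012
strip in frame 0.008377701502129735 0.0010294787098688624
down t 37.02 [ 0.5754 -0.2269  0.0229] F [ 0.377   0.1556 -0.0085] grip 0.002
target [np.float64(0.5761240385786295), np.float64(-0.24657225131787927), 0.022]
True
shut t 37.63 [ 0.5758 -0.2423  0.0219] F [1.6943 5.1454 2.6259] grip 0.007
held t 37.83 [ 0.5756 -0.2423  0.0216] F [0.917  3.299  1.6516] grip 0.002
clear t 39.75 [ 0.575  -0.1918  0.2986] F [-0.8453  0.3139 -0.4893] grip 0.006
```

A firm press at a second point met a hard stop. The face runs at 0.087 rad between the two contacts, against the pen's 0.073, so the gate is on its stop. Handing in.

```bash
python3 -c "
from station import *
print(job_done(), get_time())"
```

```text
the job is handed in; nothing more can be done
the job is handed in; nothing more can be done
```

I handed the job in at about 40 s: the sticker tin is against the tray's rear wall, the strip tin is against the pen's rear wall, and the gate is on its stop; the bystanders look unmoved in the final picture, but no verdict came back.

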